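# Put the graded cups away under the bifold dust cover

### The arm

A 6-joint arm with a two-finger parallel gripper is mounted at the origin on the work surface. World frame = base frame: x ahead of the robot, y to its left, z up, the work surface at z = 0. Lengths are in m, angles in rad, forces in N, time in s.
With the tool pointing down it reaches from about 0.3 to 0.875 m from the base axis. Payload 6.4 kg.
Tool frame: the origin (TCP) lies midway between the tips of the shut fingers; the grasp point (between the pads) lies 19 mm behind it; x points along the fingers, y is the direction in which the jaws open and shut, and the axes are right-handed (so a half turn about x gives the same grasp; the last joint's range is limited). The gripper opens to 85 mm and grips with 20 to 120 N. Pads are 22 mm wide; open, the fingers measure 114 mm over their backs; the gripper's body (76 mm by 85 mm) begins 54 mm behind the grasp point. The pads swing forward as they close: fully open they stand 13 mm farther back than shut.
Start: joints at [-0.206, 0.181, 1.607, -0, 1.354, -0.206], TCP at [0.575, 0, 0.231] pointing down, gripper open.
Joint ranges: [-2.99, 2.99], [-0.89, 2.07], [0.3, 2.58], [-1.14, 4.28], [0, 2.63], [-3.12, 3.12]. Speed limits (rad/s): [2.57, 2.57, 3.01, 3.14, 3.14, 3.14].

### API

Orientations are given as a unit quaternion [w, x, y, z].
In Python, from bench import ctrl gives the robot as it stands.
- The arm moves only by the tool step_arm, never from a script. Its argument "motion" is a list of rows, each a list of 7 numbers: the shift along the tool's x, y, z in mm, then the turn, a rotation vector about the tool's x, y, z in degrees, then the closure in counts, from 0 (fully open) to 255 (shut). In form: [[tx, ty, tz, rx, ry, rz, hand], ...]. A call has 1 to 10 rows; each row is the pose to reach, as a shift and turn from the pose commanded when the call began, along the tool's axes at that moment; what a row does not reach only later rows make up. A row lasts 1/8 s, in which the tool goes at most 62.5 mm and 10.7 degrees, less where a joint would pass 70% of its speed; a pose out of reach is approached as far as the arm can. A call with a gripper value outside its range is refused whole. The fingers move at their own pace and stop on an object; the grip force is fixed at half the most. Time passes only in rows, so rows that repeat a pose let the fingers close. It gives the time, the measured TCP pose, the force and the opening at its end, in the units of the state.
- ctrl.get_obs(): the state, without advancing time (a new reading comes with each control period).
- ctrl.camera(name): name is "scene" or "side" or "wrist"; returns (picture, depth): 384x512x3 uint8, red, green, blue; 384x512 float32, m along the optical axis (not along the pixel's ray), 0 where there is no reading.
- ctrl.camera_info(name): a dict with "fx", "fy", "cx", "cy" (pixels), "dist_coeffs" ([k1, k2, p1, p2, k3] as OpenCV has them; the pictures are not rectified), "T" (4x4, takes a point from camera to world coordinates); the wrist camera has in their place "hand_eye" (4x4, takes a point from camera to tool coordinates, whose origin is the TCP and whose axes are the tool frame's). Camera axes: x right, y down, z forward; pixel columns grow to the right and rows downward; lengths in m; the calibration is good to about 2 mm. A picture is of the moment at which its call begins: read the wrist's pose just before it. camera_info takes no time and is no camera call.
- ctrl.hand_in(): hands the job in, once; it reports no verdict.
The state is a dict: "time_s": time; "q": joint angles; "dq": joint speeds; "joint_efforts": joint torques, N m; "eef_pos": TCP position; "eef_rot": TCP orientation; "wrist_force": force on the tool from outside, world axes, zero at the start; "torque": the same for the moment, N m; "opening": opening from 0.0 (shut) to 1.0 (fully open).
Only numpy, scipy, OpenCV 4.12 (cv2) and the standard library are available. Lean on these libraries where they do the work, as an engineer would, in place of code of your own. Each camera call takes 0.05 s, during which the arm holds its last target. There are 200 camera calls.

### The job

End of shift on Thursday: push the storage bay's bifold dust cover back until its two panels are folded flat against each other, then put every cup that stands on the bench into the bay, mouth-down on its floor and nested in size order, each larger cup over the next smaller one. With the cups in, roll the day wheel until the red four-pip face is level on top, and leave the dust cover pulled fully shut. Do not knock over the toolholders and the jar.

Things in the scene. Friction and masses are not known exactly. Their poses are not given: they have to be found in the camera images.
- bay: Storage bay, a grey open-topped box fixed to the bench: 250 mm along its x, 232 mm along its y, walls 118 mm high and 6 mm thick; origin at the centre of its underside, inner floor 6 mm above it. Its x points away from the robot (at yaw 0). A blue bifold dust cover lies over it.
- cover (a joint): Fold of the bifold dust cover, rise of its rear panel in rad. 0: shut, a shallow roof, both panels sloped 0.2 rad, grip bar at bay x = -115 mm. 1.35: fully folded, panels upright and flat against each other over the rear hinge, bar at bay x = +115 mm. Bar at bay x = 120 - 240 cos(0.2 + value) mm. Opening takes about 7 N at first, then less; above 0.7 it stays where left; near shut it sinks shut.
- cover_hinge (a point): Middle of the rear hinge line of the cover, at bay x = +120 mm, 135 mm above the bench, along bay y. Two blue panels, each 120 mm long and 232 mm wide (bay y): the rear one is hinged here, the front one to its edge. The front panel's free edge is guided and runs straight along bay x at 135 mm height, so pushing it to the rear raises the ridge between the panels (255 mm over the bench when folded).
- grip_bar (a point): On the cover's yellow grip bar: round, 16 mm in diameter, level along bay y on the front panel's free edge, sticking out past the bay's right wall from bay y = -105 to -215 mm; this point is on its centre line at bay y = -180 mm, 135 mm above the bench. Hook or straddle it from above and move it level along the bay's x: away to fold, back to shut. The point's axes turn with the panel.
- wheel_block: Block of the day wheel, fixed to the bench: base 120 mm (its x) by 75 mm (its y), 12 mm thick, with two cheeks up to 80 mm high, 25 to 35 mm either side of the wheel's middle; origin at the centre of its underside.
- wheel_axle (a point): Centre of the day wheel, 70 mm above the bench; axle along the block's y; axes as the block's. Faces stand 40 mm from the axle and are 44 mm wide; between every two faces a steel rib 6 mm thick, 44 mm wide stands out to 58 mm from the axle. With a face level on top, ribs are 22.5 degrees either side of the vertical. Lower a fingertip into a gap to 46 mm above the axle and push a rib along block x.
- day_wheel (a joint): Turn of the day wheel in rad: a thumbwheel with eight faces of 0 to 7 pips, each in its colour (0 black, 1 white, 2 yellow, 3 green, 4 red, 5 blue, 6 orange, 7 grey). At value k * 0.785 the face with k pips is level on top; growing values carry the top towards the block's +x. No detents; friction (about 3 N at a rib) holds it where it is left; stops at -0.1 and 5.6.
- cup1_mid (a point): Cup 1 of 4 (1 smallest), copper-coloured, loose, standing mouth-down; may be absent. A hollow cone 76 mm across the mouth outside (71 mm inside), 84 mm high, ending at the top in a closed round neck 22 mm in diameter and 34 mm long, by which it is gripped from above; wall 2.5 mm, neck hollow (17 mm inside), 200 g give or take a quarter. This point is on its axis half-way up (42.0 mm above the mouth's rim); z up.
- cup2_mid (a point): Cup 2 of 4 (1 smallest), bright steel, loose, standing mouth-down; may be absent. A hollow cone 90 mm across the mouth outside (85 mm inside), 91 mm high, ending at the top in a closed round neck 34 mm in diameter and 34 mm long, by which it is gripped from above; wall 2.5 mm, neck hollow (29 mm inside), 260 g give or take a quarter. This point is on its axis half-way up (45.5 mm above the mouth's rim); z up.
- cup3_mid (a point): Cup 3 of 4 (1 smallest), brass-coloured, loose, standing mouth-down; may be absent. A hollow cone 104 mm across the mouth outside (99 mm inside), 98 mm high, ending at the top in a closed round neck 46 mm in diameter and 34 mm long, by which it is gripped from above; wall 2.5 mm, neck hollow (41 mm inside), 320 g give or take a quarter. This point is on its axis half-way up (49.0 mm above the mouth's rim); z up.
- cup4_mid (a point): Cup 4 of 4 (1 smallest), dark steel, loose, standing mouth-down; may be absent. A hollow cone 118 mm across the mouth outside (113 mm inside), 105 mm high, ending at the top in a closed round neck 58 mm in diameter and 34 mm long, by which it is gripped from above; wall 2.5 mm, neck hollow (53 mm inside), 380 g give or take a quarter. This point is on its axis half-way up (52.5 mm above the mouth's rim); z up.
- holder_a: Bystander: a steel toolholder with a drill, 125 mm tall, 60 mm wide, standing loose on the bench; origin at the centre of its underside.
- holder_b: Bystander: a steel toolholder, 79 mm tall, 60 mm wide, standing loose on the bench; origin at the centre of its underside.
- holder_c: Bystander: a steel toolholder, 79 mm tall, 60 mm wide, standing loose on the bench; origin at the centre of its underside.
- oil_bottle: Bystander: an amber jar with a red cap, 130 mm tall, 56 mm wide, standing loose on the bench; origin at the centre of its underside.

How it is judged:
By the outcome, as a careful person would: the job done as asked, in the order asked, and still so for the second after the job is handed in, with the robot touching nothing.
Of cup1, cup2, cup3, cup4 only 2 to 4 are there at a start; the rules pass over those that are not, and their reading is None.
At some moment in a run one of cup1, cup2, cup3, cup4 may be knocked a few centimetres aside while the robot is not near it.
It also fails if it takes over 210 s, if anything falls off the work surface, if the arm or the gripper's body presses on something with over 40 N, if the wrist force passes 120 N, or if a joint passes its speed limit or range.

## Working session

There is one attempt and no reset: what is moved stays moved. The work goes in short steps, Python scripts to look and compute and a tool call to move; the robot and the scene stay as the last step left them, time stands still between calls to the robot, and variables do not carry over. Pictures are saved under pics/ and viewed, about 12 in all and at most 16, crops included, and the job is handed in when it is done.

Besides the shell and the picture viewer there is one more tool, called after ">>>" by a JSON object that holds its "method" and its "body", one argument or row to a line. step_arm: Moves the arm, as the interface text tells. Its arguments: {"type":"object","properties":{"motion":{"type":"array","items":{"type":"array","items":{"type":"number"}}}},"required":["motion"]}

```bash
ls; mkdir -p pics
cat > h.py <<'E'
import numpy as np, cv2
from scipy.spatial.transform import Rotation as R
from bench import ctrl
def pose():
    o=ctrl.get_obs(); T=np.eye(4); q=o["eef_rot"]
    T[:3,:3]=R.from_quat([q[1],q[2],q[3],q[0]]).as_matrix(); T[:3,3]=o["eef_pos"]; return T,o
def shot(name,save=None):
    T,_=pose(); im,d=ctrl.camera(name); c=ctrl.camera_info(name)
    M=T@np.array(c["hand_eye"]) if name=="wrist" else np.array(c["T"])
    K=np.array([[c["fx"],0,c["cx"]],[0,c["fy"],c["cy"]],[0,0,1.]])
    if save: cv2.imwrite("pics/"+save,im[:,:,::-1])
    return im,d,M,K,np.array(c["dist_coeffs"],float)
def ray(uv,M,K,D):
    p=cv2.undistortPoints(np.array(uv,float).reshape(-1,1,2),K,D).reshape(-1,2)
    return M[:3,3],np.c_[p,np.ones(len(p))]@M[:3,:3].T
def onz(uv,z,M,K,D):
    o,r=ray(uv,M,K,D); return o+r*((z-o[2])/r[:,2])[:,None]
def cloud(d,M,K,D):
    v,u=np.mgrid[:d.shape[0],:d.shape[1]]
    o,r=ray(np.c_[u.ravel(),v.ravel()],M,K,D); P=o+r*d.ravel()[:,None]
    P[d.ravel()==0]=np.nan; return P.reshape(*d.shape,3)
def proj(P,M,K,D):
    W=np.linalg.inv(M); return cv2.projectPoints(np.array(P,float).reshape(-1,3),cv2.Rodrigues(W[:3,:3])[0],W[:3,3],K,D)[0].reshape(-1,2)
E
python3 - <<'E'
from h import *
for n in ["scene","side","wrist"]:
    im,d,M,K,D=shot(n,n+"0.png"); print(n,M[:3,3].round(3),M[:3,2].round(2),K[0,0])
    np.savez(n+"0.npz",im=im,d=d,M=M,K=K,D=D)
print(pose())
E
```

```text
pics
scene [ 1.275 -0.398  1.298] [-0.5   0.22 -0.84] 451.130919981564
side [ 0.512 -0.772  0.889] [ 0.05  0.68 -0.74] 370.8350978700558
wrist [0.576 0.083 0.372] [-0.   -0.32 -0.95] 326.12621719058507
(array([[-1.32344612e-03,  9.99999124e-01,  1.19377250e-07,
         5.74584187e-01],
       [ 2.99245956e-04,  5.15413595e-07, -9.99999955e-01,
         1.17913924e-04],
       [-9.99999079e-01, -1.32344603e-03, -2.99246376e-04,
         2.30582604e-01],
       [ 0.00000000e+00,  0.00000000e+00,  0.00000000e+00,
         1.00000000e+00]]), {'time_s': 0.15, 'q': array([-2.06289072e-01,  1.81391404e-01,  1.60777144e+00,  2.23451232e-05,
        1.35378649e+00, -2.06294215e-01]), 'dq': array([-2.60901677e-04, -1.46957144e-03, -1.53732904e-03,  4.37539400e-05,
        6.19126056e-04, -4.67566397e-05]), 'joint_efforts': array([ 1.94259010e-03, -4.45260644e+01, -3.51692533e+01, -1.26067753e-04,
        5.82284134e-03,  2.14055274e-05]), 'eef_pos': array([5.74584187e-01, 1.17913924e-04, 2.30582604e-01]), 'eef_rot': array([ 0.49959429,  0.49974376,  0.50040564, -0.50025586]), 'wrist_force': array([0.01473803, 0.6322951 , 0.40236521]), 'torque': array([-0.00712395,  0.01272823,  0.01026725]), 'opening': 1.0023939231388568})
```

View pics/scene0.png

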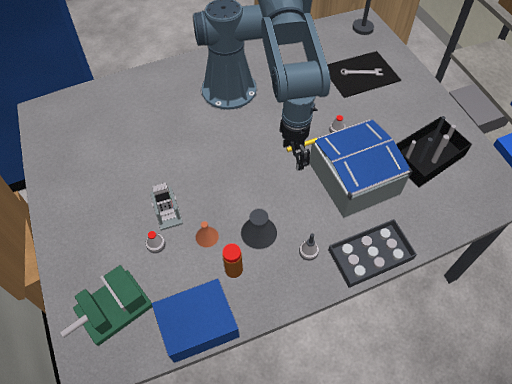

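View pics/side0.png

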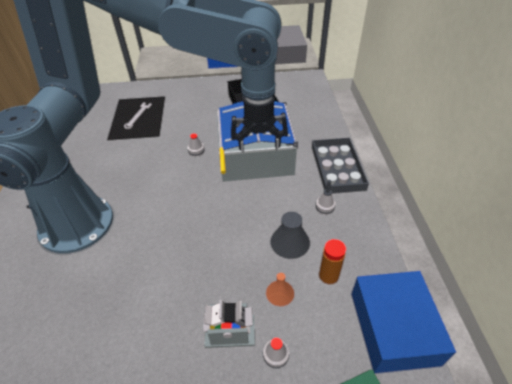

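The cups present are copper cup 1 (scene 207,235) and dark cup 4 (scene 259,228). The bay is under the gripper (side 257,150) with the yellow bar at its left, and the wheel block is at side (229,325). Now I'll measure them.

```bash
python3 - <<'E'
from h import *
S={}
for n in ["scene","side"]:
    z=np.load(n+"0.npz"); S[n]=(z["im"],z["d"],z["M"],z["K"],z["D"])
def mask(im,cond):
    hsv=cv2.cvtColor(im,cv2.COLOR_RGB2HSV); return cond(hsv[...,0].astype(int),hsv[...,1].astype(int),hsv[...,2].astype(int))
for n in S:
    im,d,M,K,D=S[n]; P=cloud(d,M,K,D)
    X,Y,Z=P[...,0],P[...,1],P[...,2]
    print(n,"bench z",np.nanmedian(Z[300:310,100:150]) )
    conds={"yellow":lambda h,s,v:(h>22)&(h<32)&(s>180)&(v>130),
     "copper":lambda h,s,v:(h<14)&(s>100)&(s<215)&(v>60)&(v<230),
     "blue":lambda h,s,v:(h>105)&(h<125)&(s>150),
     "red":lambda h,s,v:((h<4)|(h>176))&(s>215)&(v>120)}
    for k,c in conds.items():
        m=mask(im,c).astype(np.uint8); nn,l,st,ce=cv2.connectedComponentsWithStats(m)
        for i in range(1,nn):
            if st[i,4]>=12:
                q=P[(l==i)]; print(k,st[i],ce[i].round(1),"med",np.nanmedian(q,0).round(3),"min",np.nanpercentile(q,3,axis=0).round(3),"max",np.nanpercentile(q,97,axis=0).round(3))
    # standing things: cluster by height
    m=((Z>0.015)&(Z<0.3)&(X>0.2)&(X<1.2)).astype(np.uint8); nn,l,st,ce=cv2.connectedComponentsWithStats(m)
    for i in range(1,nn):
        if st[i,4]>=60:
            q=P[l==i]; t=np.nanpercentile(q[:,2],99); tt=q[q[:,2]>t-0.012]
            print("obj",st[i],"ztop",t.round(3),"topc",tt.mean(0).round(3),"min",q.min(0).round(3),"max",q.max(0).round(3))
E
python3 - <<'E'
import cv2
a=cv2.imread('pics/side0.png')[285:375,180:310]; b=cv2.imread('pics/scene0.png')[170:240,130:200]
import numpy as np
a=cv2.resize(a,(520,360),interpolation=cv2.INTER_CUBIC); b=cv2.resize(b,(280,280),interpolation=cv2.INTER_CUBIC)
o=np.zeros((360,800,3),np.uint8);o[:,:520]=a;o[:280,520:]=b;cv2.imwrite('pics/crop.png',o)
E
```

```text
scene bench z 0.03481384042102609
yellow [305 141   9   5  18] [309.  142.8] med [0.475 0.114 0.14 ] min [0.471 0.1   0.136] max [0.477 0.128 0.143]
yellow [287 147   5   4  14] [289.1 148.6] med [0.471 0.042 0.14 ] min [0.465 0.003 0.137] max [0.547 0.05  0.25 ]
copper [336 115   7   6  13] [339.4 116.6] med [0.358 0.304 0.077] min [ 0.3    0.289 -0.001] max [0.378 0.353 0.086]
copper [196 222  23  25 397] [206.5 235.5] med [ 0.61  -0.301  0.024] min [ 0.587 -0.331  0.   ] max [ 0.631 -0.269  0.085]
copper [148 231   8   6  20] [151.8 233.8] med [ 0.567 -0.459  0.08 ] min [ 0.559 -0.467  0.074] max [ 0.575 -0.449  0.084]
copper [222 243  17  15 156] [230.5 250.9] med [ 0.735 -0.261  0.13 ] min [ 0.716 -0.282  0.126] max [ 0.754 -0.243  0.135]
copper [223 255  20  23 201] [232.8 266.3] med [ 0.76  -0.269  0.073] min [ 0.742 -0.288  0.006] max [ 0.765 -0.241  0.13 ]
blue [   0    0   93  185 9172] [33.  66.2] med [-0.475 -0.736  0.032] min [-0.643 -1.115 -0.562] max [-0.466 -0.551  0.327]
blue [ 315  120   76   40 1393] [351.8 139.8] med [0.526 0.246 0.153] min [0.472 0.141 0.141] max
[... 6131 characters left out ...]
1] ztop 0.108 topc [ 0.646 -0.143  0.105] min [ 0.594 -0.192  0.015] max [ 0.697 -0.111  0.109]
obj [319 239  27  43 854] ztop 0.133 topc [ 0.734 -0.263  0.13 ] min [ 0.706 -0.29   0.015] max [ 0.76  -0.235  0.134]
obj [ 341  271  115  113 7854] ztop 0.101 topc [ 0.85  -0.437  0.092] min [ 0.682 -0.567  0.015] max [ 0.939 -0.321  0.105]
obj [268 273  24  29 438] ztop 0.087 topc [ 0.595 -0.302  0.084] min [ 0.565 -0.331  0.015] max [ 0.625 -0.271  0.088]
obj [ 203  300   50   46 1848] ztop 0.128 topc [ 0.468 -0.394  0.122] min [ 0.403 -0.432  0.015] max [ 0.518 -0.352  0.13 ]
obj [263 338  26  30 616] ztop 0.082 topc [ 0.564 -0.463  0.079] min [ 0.535 -0.491  0.015] max [ 0.594 -0.433  0.082]
```

View pics/crop.png

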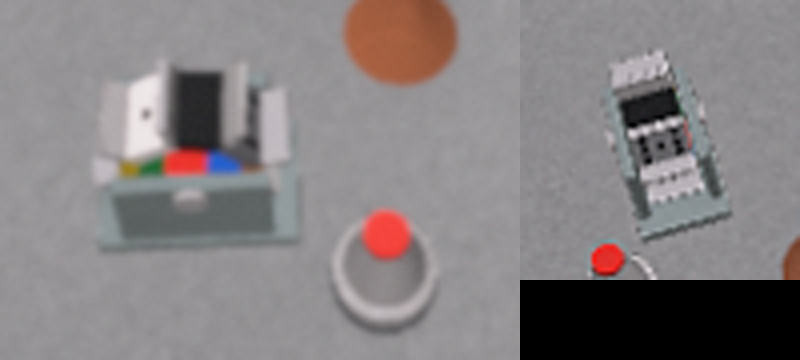

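View pics/wrist0.png

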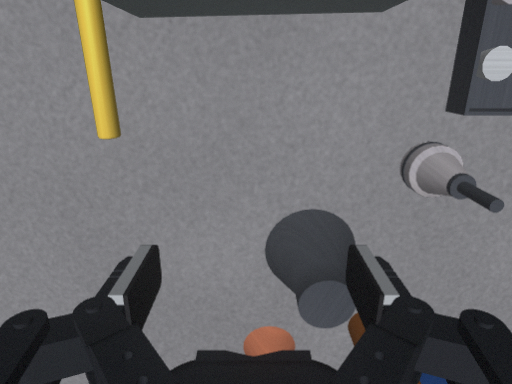

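The crop shows the black face near the top, white on the -x side and the red face at the right wheel side. The wrist view shows the bar at (97,70), cup 4 at (325,300) and the drill holder at (440,175). Next: the yaws of the bay and the block.

Run:
```python
from h import *
for n in ["scene","side"]:
    z=np.load(n+"0.npz"); im,d,M,K,D=[z[k] for k in("im","d","M","K","D")]; P=cloud(d,M,K,D).reshape(-1,3)
    P=P[np.isfinite(P).all(1)]; C=lambda a:P[(P>np.array(a)[0]).all(1)&(P<np.array(a)[1]).all(1)]
    b=C([[.38,-.46,.004],[.54,-.33,.06]]); print(n,"block",cv2.minAreaRect((b[:,:2]*1000).astype(np.float32)),len(b))
    b=C([[.38,-.46,.07],[.54,-.33,.084]]); 
    if len(b)>5: print("cheeks",cv2.minAreaRect((b[:,:2]*1000).astype(np.float32)),len(b))
    N=[]
    for lo,hi in((.485,.565),(.60,.68)):
        q=C([[lo,.13,.135],[hi,.36,.17]]); A=np.c_[q[:,:2],np.ones(len(q))]; c=np.linalg.lstsq(A,q[:,2],rcond=None)[0]
        r=abs(A@c-q[:,2]); c=np.linalg.lstsq(A[r<.004],q[r<.004,2],rcond=None)[0]; N.append(c)
    e=N[0]-N[1]; print("planes",np.round(N,3),"ridge x at y=.13,.25,.36",[(-(e[1]*y+e[2])/e[0]).round(4) for y in(.13,.252,.36)])
    b=C([[.44,.02,.128],[.50,.13,.15]]); 
    if len(b)>5: f=np.polyfit(b[:,1],b[:,0],1); print("bar x(y)",f.round(3),np.polyval(f,[.04,.14]).round(4),b[:,1].min(),len(b))
    w=C([[.42,.10,.03],[.72,.15,.11]]); 
    print("right wall y(x)",np.polyfit(w[:,0],w[:,1],1).round(3),np.percentile(w[:,0],[1,99]).round(3),np.polyval(np.polyfit(w[:,0],w[:,1],1),.585).round(4),len(w))
```

```text
scene block ((462.4876403808594, -394.19622802734375), (128.55526733398438, 151.1046905517578), 88.6208724975586) 414
cheeks ((469.136962890625, -391.86785888671875), (78.87480163574219, 99.89776611328125), 86.6301040649414) 207
planes [[ 0.198  0.013  0.046]
 [-0.207 -0.001  0.285]] ridge x at y=.13,.25,.36 [np.float64(0.5864), np.float64(0.582), np.float64(0.5781)]
bar x(y) [-0.007  0.472] [0.4718 0.4711] 0.034112344858294785 68
right wall y(x) [0.029 0.12 ] [0.462 0.709] 0.1372 687
side block ((461.35589599609375, -405.7698059082031), (154.98748779296875, 115.48867797851562), 2.94342303276062) 781
cheeks ((466.14837646484375, -391.5788269042969), (79.8672866821289, 100.45387268066406), 87.76713562011719) 384
planes [[ 0.21   0.007  0.042]
 [-0.209  0.002  0.287]] ridge x at y=.13,.25,.36 [np.float64(0.5819), np.float64(0.5806), np.float64(0.5793)]
bar x(y) [-0.018  0.467] [0.4667 0.465 ] 0.03180203562604078 118
right wall y(x) [0.02  0.125] [0.471 0.702] 0.1372 1278
```

>>> {"method": "step_arm", "body": {
  "motion": [
    [0, -53, -31, 0, 0, 0, 135],
    [0, -106, -62, 0, 0, 0, 135],
    [0, -106, -62, 0, 0, 0, 135],
    [50, -106, -62, 0, 0, 0, 135],
    [90, -106, -62, 0, 0, 0, 135],
    [122, -106, -62, 0, 0, 0, 135],
    [122, -106, -62, 0, 0, 0, 135]
  ]
}}

```text
time_s: 1.02
eef_pos: [0.4675, 0.0618, 0.1071]
eef_rot: [0.498, 0.499, 0.501, -0.501]
wrist_force: [0.5, -0.1, 0.6]
opening: 0.468
```

Run:
```python
from h import *
shot("wrist","w1.png")
```

```text
(no output)
```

View pics/w1.png

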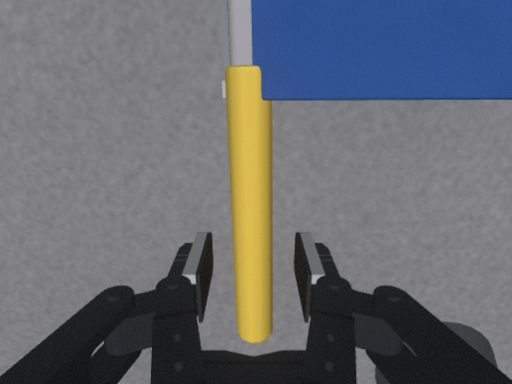

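The bar (255,200) lies between the fingers, so I can fold it back now.

>>> {"method": "step_arm", "body": {
  "motion": [
    [0, 15, 0, 0, 0, 0, 135],
    [0, 35, 0, 0, 0, 0, 135],
    [0, 58, 0, 0, 0, 0, 135],
    [0, 82, 0, 0, 0, 0, 135],
    [0, 106, 0, 0, 0, 0, 135],
    [0, 130, -1, 0, 0, 0, 135],
    [0, 154, -2, 0, 0, 0, 135],
    [0, 178, -3, 0, 0, 0, 135],
    [0, 202, -3, 0, 0, 0, 135],
    [0, 222, -3, 0, 0, 0, 135]
  ]
}}

```text
time_s: 2.33
eef_pos: [0.6937, 0.065, 0.1112]
eef_rot: [0.501, 0.501, 0.499, -0.499]
wrist_force: [-0.5, -0.4, 0.5]
opening: 0.471
```

>>> {"method": "step_arm", "body": {
  "motion": [
    [0, 10, 0, 0, 0, 0, 135],
    [0, 16, 0, 0, 0, 0, 135],
    [0, 20, 0, 0, 0, 0, 135],
    [0, 23, 0, 0, 0, 0, 135],
    [0, 23, 0, 0, 0, 0, 135]
  ]
}}

```text
time_s: 2.95
eef_pos: [0.7109, 0.0651, 0.1094]
eef_rot: [0.498, 0.498, 0.502, -0.502]
wrist_force: [-14.1, -1.8, 8.1]
opening: 0.47
```

Run:
```python
from h import *
im,d,M,K,D=shot("side","s2.png"); cv2.imwrite("pics/s2.png",cv2.resize(im[80:370,170:400,::-1],None,fx=2,fy=2))
im,d,M,K,D=shot("wrist"); P=cloud(d,M,K,D)
h=cv2.cvtColor(im,cv2.COLOR_RGB2HSV); m=(abs(h[...,0].astype(int)-26)<6)&(h[...,1]>150); print(np.nanmedian(P[m],0),m.sum())
```

```text
[0.70006225 0.0933904  0.14022706] 7817
```

View pics/s2.png

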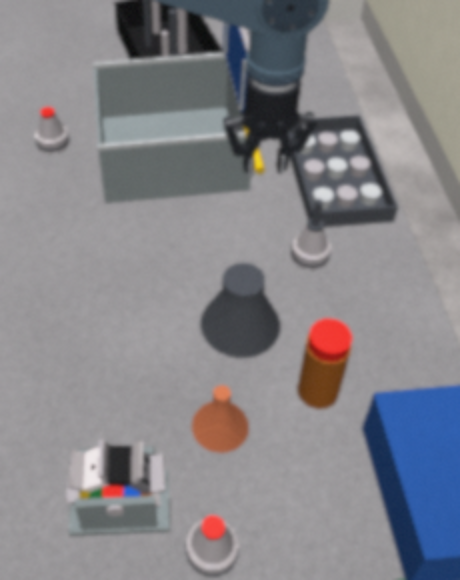

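Fully folded: the bar is at x=0.700 and the stop pushes back with 14 N. Release and go above cup 1.

>>> {"method": "step_arm", "body": {
  "motion": [
    [0, -12, 0, 0, 0, 0, 120],
    [-50, -12, 0, 0, 0, 0, 0],
    [-100, -12, 0, 0, 0, 0, 0],
    [-100, -30, 60, 0, 0, 0, 0],
    [-100, -50, 120, 0, 0, 0, 0],
    [-100, -70, 180, 0, 0, 0, 0],
    [-100, -90, 240, 0, 0, 0, 0],
    [-100, -110, 300, 0, 0, 0, 0],
    [-100, -115, 345, 0, 0, 0, 0],
    [-100, -116, 367, 0, 0, 0, 0]
  ]
}}

```text
time_s: 4.3
eef_pos: [0.597, -0.3047, 0.2095]
eef_rot: [-0.5, -0.501, -0.499, 0.501]
wrist_force: [0.6, 0.7, 0.4]
opening: 0.999
```

>>> {"method": "step_arm", "body": {
  "motion": [
    [0, 0, 0, 0, 0, 0, 0],
    [0, 0, 0, 0, 0, 0, 0]
  ]
}}

```text
time_s: 4.55
eef_pos: [0.5984, -0.3003, 0.2091]
eef_rot: [0.5, 0.5, 0.501, -0.499]
wrist_force: [-0.1, 0.3, -0.4]
opening: 0.999
```

```bash
cat > look.py <<'E'
from h import *
T,o=pose(); print("t",o["time_s"],"tcp",T[:3,3].round(4)); print(T[:3,:3].round(3).tolist())
for n in ["scene","side","wrist"]:
    im,d,M,K,D=shot(n); P=cloud(d,M,K,D); h=cv2.cvtColor(im,cv2.COLOR_RGB2HSV).astype(int)
    X,Y,Z=np.moveaxis(P,2,0)
    cop=((h[...,0]<14)&(h[...,1]>90)&(h[...,1]<215)&(Z>.078)&(Z<.092))
    for nm,mm in (("cup1",cop),("cup4",(h[...,2]<110)&(h[...,1]<90)&(Z>.098)&(Z<.112)&(X>.4)&(X<.8)&(Y<.1)&(Y>-.5))):
        nn,l,st,ce=cv2.connectedComponentsWithStats(mm.astype(np.uint8))
        for i in range(1,nn):
            if st[i,4]>15:
                q=P[l==i]; print(n,nm,st[i,4],"c",((np.percentile(q,3,axis=0)+np.percentile(q,97,axis=0))/2).round(4),"span",(np.percentile(q,98,axis=0)-np.percentile(q,2,axis=0)).round(3))
    if n=="scene": # bay inner rim
        m=(Z>.11)&(Z<.124)&(X>.44)&(X<.72)&(Y>.1)&(Y<.4); q=P[m]; print("bay rim",cv2.minAreaRect((q[:,:2]*1000).astype(np.float32)))
E
python3 look.py
```

```text
t 4.55 tcp [ 0.5984 -0.3003  0.2091]
[[-0.0, 1.0, 0.001], [0.001, 0.001, -1.0], [-1.0, -0.0, -0.001]]
scene cup1 38 c [ 0.5977 -0.2999  0.084 ] span [0.017 0.019 0.01 ]
scene cup1 26 c [ 0.5667 -0.4597  0.0812] span [0.023 0.02  0.006]
scene cup4 98 c [ 0.4672 -0.3923  0.1082] span [0.027 0.042 0.008]
scene cup4 264 c [ 0.6506 -0.1401  0.1035] span [0.054 0.052 0.01 ]
bay rim ((580.5502319335938, 254.24868774414062), (256.743896484375, 240.6324005126953), 1.3924164772033691)
side cup1 23 c [0.3662 0.2938 0.0805] span [0.02  0.025 0.004]
side cup1 63 c [ 0.5959 -0.3003  0.0837] span [0.018 0.021 0.008]
side cup1 96 c [ 0.565  -0.4608  0.0803] span [0.022 0.024 0.004]
side cup4 188 c [ 0.4693 -0.3925  0.1068] span [0.03  0.043 0.012]
wrist cup1 456 c [ 0.7205 -0.2548  0.085 ] span [0.024 0.047 0.013]
wrist cup1 515 c [ 0.5981 -0.2981  0.0818] span [0.02  0.02  0.005]
wrist cup4 1053 c [ 0.4714 -0.3854  0.1054] span [0.032 0.035 0.012]
```

>>> {"method": "step_arm", "body": {
  "motion": [
    [50, -1, 0, 0, 0, 0, 0],
    [100, -1, 0, 0, 0, 0, 0],
    [140, -1, 0, 0, 0, 0, 0],
    [155, -1, 0, 0, 0, 0, 0],
    [155, -1, 0, 0, 0, 0, 255],
    [155, -1, 0, 0, 0, 0, 255],
    [155, -1, 0, 0, 0, 0, 255],
    [155, -1, 0, 0, 0, 0, 255],
    [155, -1, 0, 0, 0, 0, 255],
    [155, -1, 0, 0, 0, 0, 255]
  ]
}}

```text
time_s: 5.95
eef_pos: [0.5978, -0.3027, 0.056]
eef_rot: [0.501, 0.5, 0.499, -0.5]
wrist_force: [-1.3, 0.3, 6.2]
opening: 0.239
```

>>> {"method": "step_arm", "body": {
  "motion": [
    [-30, 0, 0, 0, 0, 0, 255],
    [-80, 0, 0, 0, 0, 0, 255],
    [-130, 0, 0, 0, 0, 0, 255],
    [-160, 0, -20, 0, 0, 0, 255],
    [-160, -2, -65, 0, 0, 0, 255],
    [-160, -4, -115, 0, 0, 0, 255],
    [-160, -6, -165, 0, 0, 0, 255],
    [-160, -8, -215, 0, 0, 0, 255],
    [-160, -10, -265, 0, 0, 0, 255],
    [-160, -12, -315, 0, 0, 0, 255]
  ]
}}

```text
time_s: 7.2
eef_pos: [0.5845, 0.0146, 0.2142]
eef_rot: [-0.5, -0.5, -0.5, 0.5]
wrist_force: [0.5, 0.1, -2.2]
opening: 0.234
```

>>> {"method": "step_arm", "body": {
  "motion": [
    [0, 0, -50, 0, 0, 0, 255],
    [0, 0, -100, 0, 0, 0, 255],
    [0, -2, -150, 0, 0, 0, 255],
    [0, -3, -195, 0, 0, 0, 255],
    [0, -3, -225, 0, 0, 0, 255],
    [0, -3, -239, 0, 0, 0, 255],
    [0, -3, -239, 0, 0, 0, 255],
    [0, -3, -239, 0, 0, 0, 255]
  ]
}}

```text
time_s: 8.2
eef_pos: [0.5822, 0.2508, 0.2142]
eef_rot: [-0.5, -0.5, -0.5, 0.5]
wrist_force: [0.5, -0.4, -1.8]
opening: 0.237
```

>>> {"method": "step_arm", "body": {
  "motion": [
    [45, 0, -2, 0, 0, 0, 255],
    [90, 0, -2, 0, 0, 0, 255],
    [130, 0, -2, 0, 0, 0, 255],
    [147, 0, -2, 0, 0, 0, 255],
    [152, 0, -2, 0, 0, 0, 255],
    [152, 0, -2, 0, 0, 0, 255]
  ]
}}

```text
time_s: 8.95
eef_pos: [0.5833, 0.254, 0.0638]
eef_rot: [0.5, 0.501, 0.499, -0.499]
wrist_force: [-0.7, 0.0, -1.5]
opening: 0.237
```

>>> {"method": "step_arm", "body": {
  "motion": [
    [2, 0, 0, 0, 0, 0, 255],
    [2, 0, 0, 0, 0, 0, 180],
    [2, 0, 0, 0, 0, 0, 100],
    [0, 0, 0, 0, 0, 0, 0],
    [0, 0, 0, 0, 0, 0, 0],
    [0, 0, 0, 0, 0, 0, 0],
    [-30, 0, 0, 0, 0, 0, 0],
    [-80, 0, 0, 0, 0, 0, 0],
    [-130, 0, 0, 0, 0, 0, 0],
    [-165, 0, 0, 0, 0, 0, 0]
  ]
}}

```text
time_s: 10.2
eef_pos: [0.5827, 0.2542, 0.2301]
eef_rot: [0.501, 0.501, 0.499, -0.499]
wrist_force: [0.3, -0.1, 0.2]
opening: 0.998
```

>>> {"method": "step_arm", "body": {
  "motion": [
    [0, 10, 50, 0, 0, 0, 0],
    [0, 18, 100, 0, 0, 0, 0],
    [0, 26, 150, 0, 0, 0, 0],
    [0, 34, 200, 0, 0, 0, 0],
    [0, 42, 250, 0, 0, 0, 0],
    [0, 50, 300, 0, 0, 0, 0],
    [0, 58, 350, 0, 0, 0, 0],
    [0, 63, 380, 0, 0, 0, 0],
    [0, 65, 395, 0, 0, 0, 0],
    [0, 65, 395, 0, 0, 0, 0]
  ]
}}

```text
time_s: 11.45
eef_pos: [0.6469, -0.1414, 0.227]
eef_rot: [-0.5, -0.5, -0.5, 0.5]
wrist_force: [0.1, 1.2, 0.3]
opening: 0.996
```

```bash
python3 look.py
python3 - <<'E'
from h import *
a=shot("scene")[0][100:300,120:460,::-1]; cv2.imwrite("pics/s3.png",cv2.resize(a,None,fx=2,fy=2))
E
```

```text
t 11.45 tcp [ 0.6469 -0.1414  0.227 ]
[[-0.0, 1.0, -0.001], [0.0, -0.001, -1.0], [-1.0, -0.0, -0.0]]
scene cup1 28 c [0.5847 0.2563 0.0859] span [0.022 0.021 0.012]
scene cup1 17 c [ 0.5677 -0.4604  0.0811] span [0.018 0.019 0.006]
scene cup4 88 c [ 0.4683 -0.3923  0.1076] span [0.026 0.043 0.009]
scene cup4 260 c [ 0.6502 -0.1403  0.1033] span [0.054 0.052 0.009]
bay rim ((580.4090576171875, 253.18157958984375), (257.6871337890625, 238.5811767578125), 1.5871232748031616)
side cup1 24 c [0.3653 0.2948 0.0803] span [0.021 0.024 0.004]
side cup1 31 c [0.5837 0.2556 0.0856] span [0.018 0.022 0.013]
side cup1 90 c [ 0.565  -0.4604  0.0802] span [0.021 0.022 0.005]
side cup4 281 c [ 0.6461 -0.1428  0.1037] span [0.05  0.051 0.008]
side cup4 185 c [ 0.4693 -0.3929  0.1072] span [0.027 0.043 0.01 ]
wrist cup1 330 c [ 0.7249 -0.2451  0.0849] span [0.031 0.029 0.013]
wrist cup4 162 c [ 0.7723 -0.0229  0.1052] span [0.006 0.011 0.013]
wrist cup4 3494 c [ 0.6487 -0.1375  0.1031] span [0.052 0.052 0.003]
wrist cup4 130 c [ 0.4637 -0.3702  0.1058] span [0.014 0.006 0.01 ]
```

View pics/s3.png

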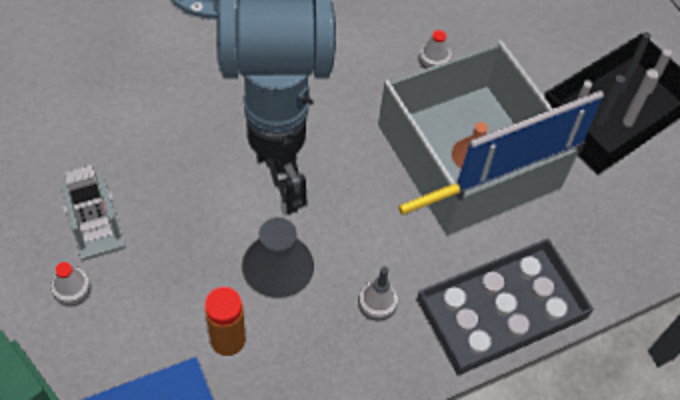

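The scene view shows cup 1 standing in the bay (crop 475,145), the cover folded and cup 4 unmoved. Now grasp cup 4.

>>> {"method": "step_arm", "body": {
  "motion": [
    [50, 2, -1, 0, 0, 0, 0],
    [100, 2, -1, 0, 0, 0, 0],
    [140, 2, -1, 0, 0, 0, 0],
    [157, 2, -1, 0, 0, 0, 0],
    [157, 2, -1, 0, 0, 0, 255],
    [157, 2, -1, 0, 0, 0, 255],
    [157, 2, -1, 0, 0, 0, 255],
    [157, 2, -1, 0, 0, 0, 255],
    [157, 2, -1, 0, 0, 0, 255]
  ]
}}

```text
time_s: 12.78
eef_pos: [0.6503, -0.1404, 0.072]
eef_rot: [0.501, 0.501, 0.499, -0.499]
wrist_force: [-0.1, 1.4, 5.6]
opening: 0.676
```

>>> {"method": "step_arm", "body": {
  "motion": [
    [-30, 0, 0, 0, 0, 0, 255],
    [-80, 0, 0, 0, 0, 0, 255],
    [-130, 0, 0, 0, 0, 0, 255],
    [-155, 0, 0, 0, 0, 0, 255],
    [-155, 0, 0, 0, 0, 0, 255]
  ]
}}

```text
time_s: 13.4
eef_pos: [0.6499, -0.1405, 0.2271]
eef_rot: [0.501, 0.5, 0.499, -0.5]
wrist_force: [-0.6, 0.7, -5.4]
opening: 0.675
```

>>> {"method": "step_arm", "body": {
  "motion": [
    [0, -15, -40, 0, 0, 0, 255],
    [0, -25, -90, 0, 0, 0, 255],
    [0, -35, -140, 0, 0, 0, 255],
    [0, -45, -190, 0, 0, 0, 255],
    [0, -55, -240, 0, 0, 0, 255],
    [0, -63, -290, 0, 0, 0, 255],
    [0, -66, -340, 0, 0, 0, 255],
    [0, -66, -380, 0, 0, 0, 255],
    [0, -66, -395, 0, 0, 0, 255],
    [0, -66, -395, 0, 0, 0, 255]
  ]
}}

```text
time_s: 14.65
eef_pos: [0.5819, 0.2553, 0.2229]
eef_rot: [0.5, 0.498, 0.501, -0.501]
wrist_force: [0.4, -1.4, -5.2]
opening: 0.678
```

>>> {"method": "step_arm", "body": {
  "motion": [
    [0, 0, 0, 0, 0, 0, 255],
    [40, 0, 0, 0, 0, 0, 255],
    [70, 0, 0, 0, 0, 0, 255],
    [100, 0, 0, 0, 0, 0, 255],
    [125, 0, 0, 0, 0, 0, 255],
    [143, 0, 0, 0, 0, 0, 255],
    [147, 0, 0, 0, 0, 0, 255],
    [147, 0, 0, 0, 0, 0, 255]
  ]
}}

```text
time_s: 15.65
eef_pos: [0.5836, 0.2546, 0.0791]
eef_rot: [0.5, 0.5, 0.5, -0.5]
wrist_force: [-0.3, -0.2, -4.0]
opening: 0.675
```

>>> {"method": "step_arm", "body": {
  "motion": [
    [2, 0, 0, 0, 0, 0, 255],
    [2, 0, 0, 0, 0, 0, 180],
    [0, 0, 0, 0, 0, 0, 60],
    [0, 0, 0, 0, 0, 0, 0],
    [0, 0, 0, 0, 0, 0, 0],
    [-30, 0, 0, 0, 0, 0, 0],
    [-80, 0, 0, 0, 0, 0, 0],
    [-130, 0, 0, 0, 0, 0, 0],
    [-145, 0, 0, 0, 0, 0, 0]
  ]
}}

```text
time_s: 16.77
eef_pos: [0.585, 0.2556, 0.2278]
eef_rot: [0.501, 0.502, 0.499, -0.498]
wrist_force: [-0.0, -0.7, -0.3]
opening: 1.002
```

Run:
```python
from h import *
im,d,M,K,D=shot("wrist"); P=cloud(d,M,K,D); cv2.imwrite("pics/w4.png",im[:,:,::-1])
X,Y,Z=np.moveaxis(P,2,0)
m=(Z>.10)&(Z<.125)&(abs(X-.583)<.06)&(abs(Y-.254)<.06); q=P[m]; print(np.median(q,0),q.min(0),q.max(0))
m=(Z<.02)&(abs(X-.583)<.1)&(abs(Y-.254)<.09); print("floor",np.median(P[m],0))
```

```text
[0.58239269 0.25680967 0.10920488] [0.55375324 0.22603059 0.10005167] [0.61102293 0.28415449 0.11134171]
floor [0.58392429 0.27934436 0.0046927 ]
```

View pics/w4.png

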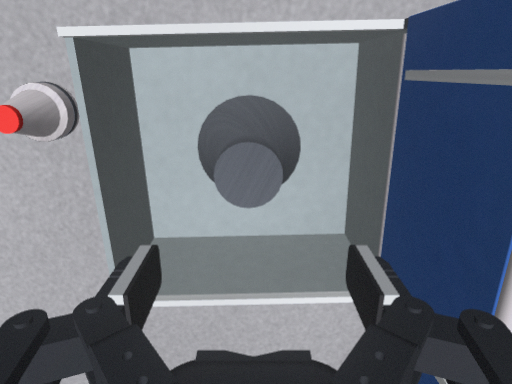

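Cup 4 stands flat over cup 1: its top is at 0.110, where 0.111 is expected. It is centred at wrist (249,165). Now the wheel.

>>> {"method": "step_arm", "body": {
  "motion": [
    [0, -10, 60, 0, 0, 0, 0],
    [0, -20, 120, 0, 0, 0, 100],
    [0, -30, 180, 10, 0, 0, 255],
    [0, -40, 240, 20, 0, 0, 255],
    [0, -52, 300, 30, 0, 0, 255],
    [0, -64, 360, 40, 0, 0, 255],
    [0, -76, 420, 50, 0, 0, 255],
    [0, -88, 480, 60, 0, 0, 255],
    [0, -100, 540, 70, 0, 0, 255],
    [0, -110, 590, 80, 0, 0, 255]
  ]
}}

```text
time_s: 18.08
eef_pos: [0.4715, -0.3366, 0.2213]
eef_rot: [-0.058, -0.704, -0.06, 0.705]
wrist_force: [1.0, 0.3, -0.1]
opening: 0.001
```

Run:
```python
from h import *
T,o=pose(); print(T.round(3),o["q"].round(2),o["time_s"],o["opening"])
```

```text
[[-0.002  0.167 -0.986  0.472]
 [ 0.002 -0.986 -0.167 -0.337]
 [-1.    -0.002  0.001  0.221]
 [ 0.     0.     0.     1.   ]] [-0.82  0.2   1.6  -0.    1.34  0.58] 18.075 0.0011905752512391596
```

>>> {"method": "step_arm", "body": {
  "motion": [
    [-10, 22, 35, 5, 0, 0, 255],
    [-20, 44, 70, 9.6, 0, 0, 255],
    [-20, 44, 70, 9.6, 0, 0, 255],
    [-20, 44, 70, 9.6, 0, 0, 255]
  ]
}}

```text
time_s: 18.58
eef_pos: [0.4115, -0.3897, 0.2418]
eef_rot: [-0.002, -0.707, -0.003, 0.707]
wrist_force: [0.0, -0.8, -0.2]
opening: 0.0
```

```bash
cat > wheel.py <<'E'
from h import *
import sys
T,o=pose(); print(T.round(4),o["time_s"])
im,d,M,K,D=shot("wrist",sys.argv[1]); P=cloud(d,M,K,D); X,Y,Z=np.moveaxis(P,2,0)
box=(X>.37)&(X<.56)&(Y>-.48)&(Y<-.30)
for lo,hi,nm in((.006,.020,"base"),(.074,.084,"cheek"),(.110,.135,"ribtop")):
    q=P[box&(Z>lo)&(Z<hi)]
    if len(q)>20: print(nm,len(q),cv2.minAreaRect((q[:,:2]*1000).astype(np.float32)),np.median(q,0).round(4))
# profile along centreline
q=P[box&(abs(Y+.392)<.018)&(Z>.06)]
for x in np.arange(.40,.54,.005):
    s=q[abs(q[:,0]-x)<.0025]
    if len(s): print(round(x,3),s[:,2].max().round(4),np.median(s[:,2]).round(4),len(s))
E
python3 wheel.py w5.png
```

```text
[[-0.001   0.0071 -1.      0.4115]
 [ 0.0023 -1.     -0.0071 -0.3897]
 [-1.     -0.0023  0.001   0.2418]
 [ 0.      0.      0.      1.    ]] 18.575
base 390 ((482.202880859375, -396.38427734375), (103.35071563720703, 174.18173217773438), 67.23172760009766) [ 0.5182 -0.4251  0.0109]
cheek 3465 ((468.36859130859375, -391.0634765625), (77.96952056884766, 101.6045913696289), 86.99330139160156) [ 0.485  -0.3926  0.0789]
ribtop 1677 ((471.5181884765625, -391.17242431640625), (43.8594856262207, 48.44863510131836), 86.86529541015625) [ 0.4594 -0.3909  0.1172]
0.4 0.2951 0.2861 49
0.405 0.298 0.2894 377
0.41 0.2901 0.2862 239
0.415 0.3079 0.2774 419
0.42 0.3231 0.2699 2205
0.425 0.327 0.291 5674
0.43 0.3299 0.319 6923
0.435 0.1021 0.0988 200
0.44 0.1054 0.1024 205
0.445 0.1257 0.1047 62
0.45 0.1274 0.1252 262
0.455 0.1268 0.1172 392
0.46 0.1113 0.1097 285
0.465 0.1114 0.1086 271
0.47 0.1098 0.1078 257
0.475 0.1088 0.1067 287
0.48 0.1077 0.1059 276
0.485 0.1155 0.1096 269
0.49 0.1199 0.1171 317
0.495 0.1192 0.1162 271
0.5 0.0896 0.0844 250
0.505 0.0827 0.0807 250
0.51 0.084 0.0817 288
0.515 0.085 0.0827 253
0.52 0.0842 0.0821 74
```

View pics/w5.png

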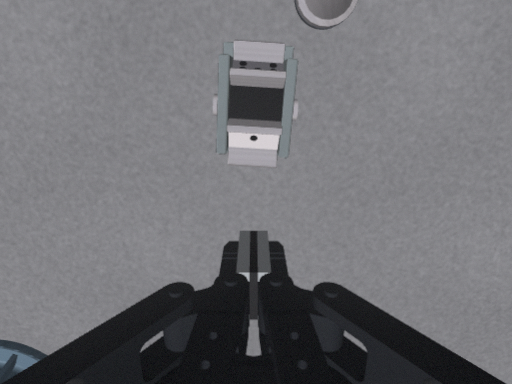

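The wheel stands at about 0.2 rad (black top sloping to +x; the ribs seen fit a 12° tilt), with block yaw about -3° and its axle at about (0.4605,-0.391). Lining up behind the trailing rib.

>>> {"method": "step_arm", "body": {
  "motion": [
    [40, 0, -16, 3.4, 0, 0, 255],
    [80, 0, -16, 3.4, 0, 0, 255],
    [102, 0, -16, 3.4, 0, 0, 255],
    [102, 0, -16, 3.4, 0, 0, 255],
    [102, 0, -16, 3.4, 0, 0, 255]
  ]
}}

```text
time_s: 19.25
eef_pos: [0.4286, -0.3902, 0.1421]
eef_rot: [-0.018, 0.707, -0.018, -0.707]
wrist_force: [0.2, -0.9, 0.7]
opening: 0.003
```

Run:
```python
from h import *
T,o=pose(); print(T.round(4))
a=shot("side")[0][270:370,170:310,::-1]; cv2.imwrite("pics/s6.png",cv2.resize(a,None,fx=5,fy=5,interpolation=cv2.INTER_CUBIC))
```

```text
[[ 6.000e-04 -5.100e-02 -9.987e-01  4.286e-01]
 [-8.000e-04 -9.987e-01  5.100e-02 -3.902e-01]
 [-1.000e+00  8.000e-04 -7.000e-04  1.421e-01]
 [ 0.000e+00  0.000e+00  0.000e+00  1.000e+00]]
```

View pics/s6.png

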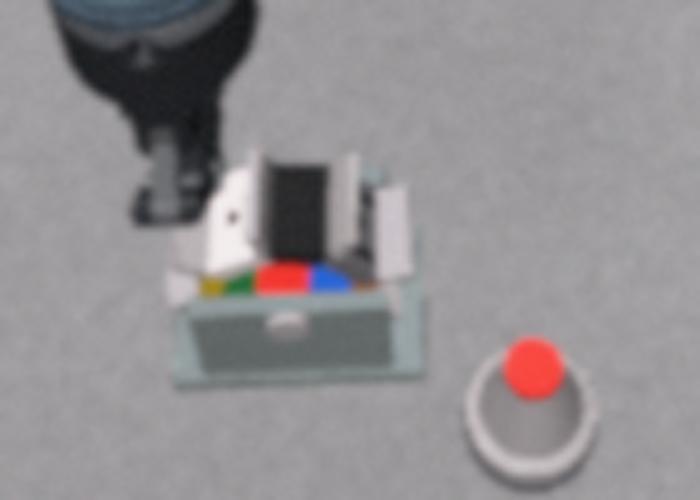

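The tip sits behind the trailing rib (crop 180,200). First stroke.

>>> {"method": "step_arm", "body": {
  "motion": [
    [13, 0, 0, 0, 0, 0, 255],
    [26, 0, 0, 0, 0, 0, 255],
    [26, 0, -8, 0, 0, 0, 255],
    [26, 0, -16, 0, 0, 0, 255],
    [26, 0, -24, 0, 0, 0, 255],
    [26, 0, -32, 0, 0, 0, 255],
    [26, 0, -40, 0, 0, 0, 255],
    [26, 0, -44, 0, 0, 0, 255],
    [26, 0, -44, 0, 0, 0, 255]
  ]
}}

```text
time_s: 20.42
eef_pos: [0.4726, -0.393, 0.1156]
eef_rot: [-0.018, 0.707, -0.019, -0.706]
wrist_force: [0.1, 0.4, -0.3]
opening: -0.001
```

>>> {"method": "step_arm", "body": {
  "motion": [
    [0, 0, 3, 0, 0, 0, 255],
    [-15, 0, 3, 0, 0, 0, 255],
    [-30, 0, 3, 0, 0, 0, 255],
    [-30, 0, 44, 0, 0, 0, 255],
    [-30, 0, 84, 0, 0, 0, 255],
    [-60, 0, 84, 0, 0, 0, 255],
    [-60, 0, 84, 0, 0, 0, 255]
  ]
}}

```text
time_s: 21.3
eef_pos: [0.3888, -0.3905, 0.1793]
eef_rot: [-0.017, 0.708, -0.021, -0.705]
wrist_force: [0.2, -0.4, -0.6]
opening: 0.003
```

```bash
python3 wheel.py w7.png
```

```text
[[ 0.0042 -0.0531 -0.9986  0.3888]
 [-0.0062 -0.9986  0.0531 -0.3905]
 [-1.      0.006  -0.0045  0.1793]
 [ 0.      0.      0.      1.    ]] 21.3
base 186 ((462.3349304199219, -390.6603088378906), (74.16927337646484, 119.17609405517578), 86.9226303100586) [ 0.5178 -0.4218  0.0103]
cheek 3884 ((462.8114013671875, -390.7733459472656), (78.0789566040039, 90.34933471679688), 86.86376190185547) [ 0.4666 -0.4047  0.0784]
ribtop 3076 ((467.05804443359375, -390.8243408203125), (44.02732467651367, 49.12571716308594), 87.08911895751953) [ 0.4803 -0.3908  0.1194]
0.4 0.2632 0.2295 5450
0.405 0.2677 0.2566 6964
0.41 0.2679 0.2548 590
0.415 0.0993 0.0967 392
0.42 0.0971 0.0941 386
0.425 0.0946 0.0917 365
0.43 0.0979 0.0942 310
0.435 0.1017 0.0983 329
0.44 0.1245 0.1012 146
0.445 0.1265 0.124 479
0.45 0.1259 0.1175 633
0.455 0.1132 0.1094 471
0.46 0.1114 0.1089 470
0.465 0.1107 0.1085 483
0.47 0.1105 0.1081 491
0.475 0.1096 0.1075 501
0.48 0.116 0.1094 546
0.485 0.1224 0.1185 627
0.49 0.1222 0.1197 431
0.495 0.0944 0.0907 314
0.5 0.0901 0.0853 408
0.505 0.0878 0.085 489
0.51 0.0895 0.0865 501
0.515 0.0898 0.0878 320
```

The base rectangle measured 74x119 mm, as given, so it puts the axle at (0.4623,-0.3907). The wheel turned as modelled to about 27° on the rib. Next strokes.

>>> {"method": "step_arm", "body": {
  "motion": [
    [0, -2, -36, 0, 0, 0, 255],
    [40, -2, -36, 0, 0, 0, 255],
    [63, -2, -36, 0, 0, 0, 255],
    [63, -2, -46, 0, 0, 0, 255],
    [63, -2, -56, 0, 0, 0, 255],
    [63, -2, -66, 0, 0, 0, 255],
    [63, -2, -76, 0, 0, 0, 255],
    [63, -2, -83, 0, 0, 0, 255],
    [63, -2, -86, 0, 0, 0, 255],
    [63, -2, -86, 0, 0, 0, 255]
  ]
}}

```text
time_s: 22.6
eef_pos: [0.4745, -0.3912, 0.1128]
eef_rot: [-0.018, 0.707, -0.019, -0.706]
wrist_force: [-0.4, -0.9, -0.1]
opening: -0.003
```

>>> {"method": "step_arm", "body": {
  "motion": [
    [0, 0, 3, 0, 0, 0, 255],
    [-15, 0, 3, 0, 0, 0, 255],
    [-27, 0, 3, 0, 0, 0, 255],
    [-27, 0, 49, 0, 0, 0, 255],
    [-27, 0, 49, 0, 0, 0, 255],
    [-10, 0, 49, 0, 0, 0, 255],
    [0, 0, 49, 0, 0, 0, 255],
    [0, 0, 49, 0, 0, 0, 255]
  ]
}}

```text
time_s: 23.6
eef_pos: [0.4247, -0.3872, 0.1105]
eef_rot: [0.019, -0.706, 0.017, 0.708]
wrist_force: [0.6, -0.5, -0.1]
opening: 0.0
```

>>> {"method": "step_arm", "body": {
  "motion": [
    [-5, 0, 0, 0, 0, 0, 255],
    [-5, 0, -10, 0, 0, 0, 255],
    [-5, 0, -20, 0, 0, 0, 255],
    [-5, 0, -30, 0, 0, 0, 255],
    [-5, 0, -40, 0, 0, 0, 255],
    [-5, 0, -47, 0, 0, 0, 255],
    [-5, 0, -50, 0, 0, 0, 255],
    [-5, 0, -50, 0, 0, 0, 255]
  ]
}}

```text
time_s: 24.6
eef_pos: [0.4754, -0.3907, 0.1173]
eef_rot: [-0.018, 0.707, -0.018, -0.707]
wrist_force: [-1.2, -0.7, -0.3]
opening: 0.002
```

>>> {"method": "step_arm", "body": {
  "motion": [
    [0, 0, 3, 0, 0, 0, 255],
    [-15, 0, 3, 0, 0, 0, 255],
    [-27, 0, 3, 0, 0, 0, 255],
    [-27, 0, 50, 0, 0, 0, 255],
    [-27, 0, 86, 0, 0, 0, 255],
    [-60, 0, 86, 0, 0, 0, 255],
    [-60, 0, 86, 0, 0, 0, 255]
  ]
}}

```text
time_s: 25.48
eef_pos: [0.39, -0.3885, 0.1815]
eef_rot: [-0.017, 0.708, -0.021, -0.705]
wrist_force: [0.6, -0.6, 0.2]
opening: -0.003
```

```bash
python3 wheel.py w8.png | grep -v "0.4[01]"; python3 -c "
import cv2
a=cv2.imread('pics/w8.png')[0:300,130:400];cv2.imwrite('pics/w8c.png',cv2.resize(a,None,fx=2,fy=2))"
```

```text
[[ 0.0043 -0.0531 -0.9986  0.39  ]
 [-0.0063 -0.9986  0.053  -0.3885]
 [-1.      0.0061 -0.0046  0.1815]
 [ 0.      0.      0.      1.    ]] 25.475
cheek 4268 ((465.21673583984375, -390.85406494140625), (78.1995620727539, 95.48739624023438), 86.66985321044922) [ 0.4706 -0.395   0.0785]
ribtop 3093 ((468.3959655761719, -390.9223327636719), (44.02640151977539, 48.98179626464844), 87.00906372070312) [ 0.4661 -0.3912  0.1186]
0.4 0.2644 0.2298 5040
0.42 0.0986 0.0957 390
0.425 0.0961 0.0929 374
0.43 0.0979 0.0947 295
0.435 0.1018 0.0984 338
0.44 0.104 0.1015 213
0.445 0.1266 0.1242 363
0.45 0.127 0.1218 613
0.455 0.1185 0.11 485
0.46 0.1115 0.1091 458
0.465 0.1111 0.1085 471
0.47 0.1101 0.1079 478
0.475 0.1093 0.1074 482
0.48 0.113 0.1074 516
0.485 0.1217 0.1154 598
0.49 0.1219 0.1193 559
0.495 0.1194 0.0898 207
0.5 0.0905 0.0851 386
0.505 0.0866 0.0836 465
0.51 0.0875 0.085 479
0.515 0.0887 0.0863 462
0.52 0.0881 0.0865 15
```

View pics/w8c.png

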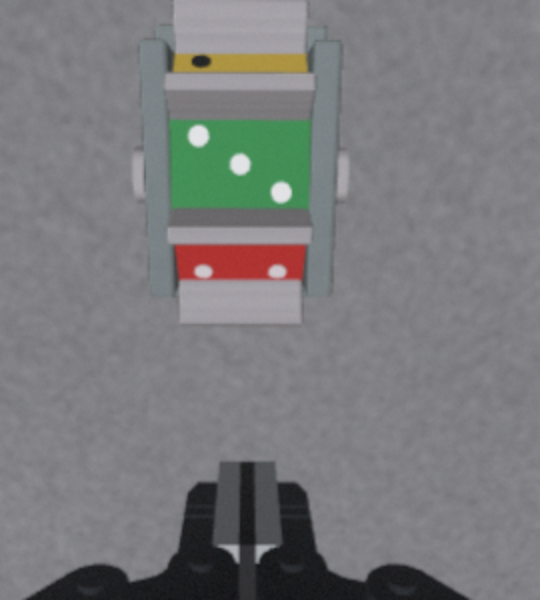

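Green is on top and red is next. Final stroke, to a rib angle of 22.5°.

>>> {"method": "step_arm", "body": {
  "motion": [
    [0, -1, -35, 0, 0, 0, 255],
    [40, -1, -35, 0, 0, 0, 255],
    [64, -1, -35, 0, 0, 0, 255],
    [64, -1, -45, 0, 0, 0, 255],
    [64, -1, -55, 0, 0, 0, 255],
    [64, -1, -65, 0, 0, 0, 255],
    [64, -1, -72, 0, 0, 0, 255],
    [64, -1, -76, 0, 0, 0, 255],
    [64, -1, -77, 0, 0, 0, 255],
    [64, -1, -77, 0, 0, 0, 255]
  ]
}}

```text
time_s: 26.78
eef_pos: [0.4661, -0.3898, 0.1137]
eef_rot: [-0.018, 0.707, -0.019, -0.707]
wrist_force: [-1.2, 0.3, 0.2]
opening: 0.004
```

>>> {"method": "step_arm", "body": {
  "motion": [
    [0, 0, 3, 0, 0, 0, 255],
    [-15, 0, 3, 0, 0, 0, 255],
    [-27, 0, 3, 0, 0, 0, 255],
    [-27, 0, 44, 0, 0, 0, 255],
    [-27, 0, 77, 0, 0, 0, 255],
    [-60, 0, 77, 0, 0, 0, 255],
    [-60, 0, 77, 0, 0, 0, 255],
    [-60, 0, 77, 0, 0, 0, 255]
  ]
}}

```text
time_s: 27.78
eef_pos: [0.3892, -0.3855, 0.1739]
eef_rot: [-0.018, 0.707, -0.019, -0.707]
wrist_force: [-0.6, -0.1, -0.5]
opening: -0.001
```

```bash
cat > tilt.py <<'E'
from h import *
T,o=pose(); print(T[:3,3].round(4),o["time_s"]); c=np.array([.4623,-.3907]); u=np.array([.9986,-.053]); v=np.array([.053,.9986])
for n in ["wrist","scene","side"]:
    im,d,M,K,D=shot(n); P=cloud(d,M,K,D); h=cv2.cvtColor(im,cv2.COLOR_RGB2HSV).astype(int)
    s=(P[...,:2]-c)@u; w=(P[...,:2]-c)@v; Z=P[...,2]
    red=((h[...,0]<6)|(h[...,0]>174))&(h[...,1]>150)
    A=(abs(s)<.013)&(abs(w)<.018)&(Z>.095)&(Z<.122); 
    for nm,m in(("face",A),("face red",A&red)):
        if m.sum()>12:
            B=np.c_[s[m],w[m],np.ones(m.sum())]; f=np.linalg.lstsq(B,Z[m],rcond=None)[0]; r=abs(B@f-Z[m]); g=r<.002
            f=np.linalg.lstsq(B[g],Z[m][g],rcond=None)[0]; print(n,nm,m.sum(),"tilt to +x (deg)",np.degrees(np.arctan(-f[0])).round(2),"z0",f[2].round(4),"wslope",f[1].round(3))
    for sg in(-1,1):
        m=(s*sg>.010)&(s*sg<.036)&(abs(w)<.02)&(Z>.113)&(Z<.14)
        if m.sum()>5: print("  rib",sg,"s range",np.percentile(s[m],[2,98]).round(4),"ztop",np.percentile(Z[m],97).round(4))
    if n=="wrist": cv2.imwrite("pics/wt.png",im[:,:,::-1])
E
python3 tilt.py
```

```text
[ 0.3892 -0.3855  0.1739] 27.775
wrist face 2628 tilt to +x (deg) -0.56 z0 0.1087 wslope 0.002
wrist face red 2120 tilt to +x (deg) -0.35 z0 0.1086 wslope 0.003
  rib -1 s range [-0.0252 -0.016 ] ztop 0.1234
  rib 1 s range [0.0145 0.0237] ztop 0.1238
scene face 71 tilt to +x (deg) 1.86 z0 0.1097 wslope 0.009
scene face red 43 tilt to +x (deg) -4.67 z0 0.1094 wslope -0.028
  rib -1 s range [-0.0239 -0.0111] ztop 0.1256
  rib 1 s range [0.0178 0.027 ] ztop 0.1265
side face 178 tilt to +x (deg) -3.94 z0 0.1109 wslope -0.019
side face red 99 tilt to +x (deg) 0.06 z0 0.1107 wslope -0.007
  rib -1 s range [-0.0271 -0.016 ] ztop 0.1264
  rib 1 s range [0.0122 0.0219] ztop 0.1268
```

The red face is level within about 0.5°. Now back to the bar, jaws along x.

>>> {"method": "step_arm", "body": {
  "motion": [
    [-45, 0, 0, 0, 0, 0, 135],
    [-85, -30, -20, -9, 0, 0, 135],
    [-85, -80, -50, -18, 0, 0, 135],
    [-85, -130, -80, -28, 0, 0, 135],
    [-85, -180, -110, -38, 0, 0, 135],
    [-85, -230, -140, -48, 0, 0, 135],
    [-85, -280, -168, -58, 0, 0, 135],
    [-85, -330, -196, -68, 0, 0, 135],
    [-85, -380, -226, -78, 0, 0, 135],
    [-85, -430, -256, -87, 0, 0, 135]
  ]
}}

```text
time_s: 29.18
eef_pos: [0.6677, 0.0327, 0.2572]
eef_rot: [-0.474, -0.524, -0.475, 0.524]
wrist_force: [0.3, -0.7, 0.3]
opening: 0.471
```

Run:
```python
from h import *
T,o=pose(); print(T.round(4),o["opening"],o["q"].round(2))
for n in("side","wrist"):
    im,d,M,K,D=shot(n); P=cloud(d,M,K,D); h=cv2.cvtColor(im,cv2.COLOR_RGB2HSV).astype(int)
    m=(abs(h[...,0]-26)<6)&(h[...,1]>150)&(P[...,2]>.11)&(P[...,2]<.17); q=P[m]; print(n,len(q),np.median(q,0).round(4),q.min(0).round(3),q.max(0).round(3)) if len(q) else 0
```

```text
[[-1.400e-03  9.951e-01 -9.880e-02  6.677e-01]
 [ 0.000e+00 -9.880e-02 -9.951e-01  3.270e-02]
 [-1.000e+00 -1.400e-03  1.000e-04  2.572e-01]
 [ 0.000e+00  0.000e+00  0.000e+00  1.000e+00]] 0.4711175532998821 [-0.13  0.37  1.32 -0.    1.45 -0.03]
side 102 [0.6952 0.0854 0.1425] [0.688 0.038 0.133] [0.704 0.142 0.146]
wrist 2310 [0.6972 0.0955 0.1403] [0.689 0.042 0.134] [0.705 0.15  0.143]
```

>>> {"method": "step_arm", "body": {
  "motion": [
    [0, 0, 0, 0, 0, 0, 135],
    [0, 0, 0, 0, 0, 0, 135]
  ]
}}

```text
time_s: 29.52
eef_pos: [0.6665, 0.0296, 0.2578]
eef_rot: [-0.473, -0.526, -0.473, 0.526]
wrist_force: [0.5, 0.5, 0.3]
opening: 0.469
```

>>> {"method": "step_arm", "body": {
  "motion": [
    [0, 26, -38, -6.5, 0, 0, 135],
    [0, 26, -38, -6.5, 0, 0, 135],
    [40, 26, -38, -6.5, 0, 0, 135],
    [90, 26, -38, -6.5, 0, 0, 135],
    [130, 26, -38, -6.5, 0, 0, 135],
    [148, 26, -38, -6.5, 0, 0, 135],
    [148, 26, -38, -6.5, 0, 0, 135]
  ]
}}

```text
time_s: 30.4
eef_pos: [0.6961, 0.0648, 0.1096]
eef_rot: [0.501, 0.498, 0.502, -0.499]
wrist_force: [0.2, 0.0, 0.8]
opening: 0.473
```

>>> {"method": "step_arm", "body": {
  "motion": [
    [0, -15, 0, 0, 0, 0, 135],
    [0, -35, 0, 0, 0, 0, 135],
    [0, -58, 0, 0, 0, 0, 135],
    [0, -82, 1, 0, 0, 0, 135],
    [0, -106, 1, 0, 0, 0, 135],
    [0, -130, 2, 0, 0, 0, 135],
    [0, -154, 2, 0, 0, 0, 135],
    [0, -178, 3, 0, 0, 0, 135],
    [0, -200, 3, 0, 0, 0, 135],
    [0, -218, 3, 0, 0, 0, 135]
  ]
}}

```text
time_s: 31.65
eef_pos: [0.4805, 0.0603, 0.1132]
eef_rot: [0.504, 0.499, 0.5, -0.497]
wrist_force: [1.1, 0.0, -0.6]
opening: 0.472
```

>>> {"method": "step_arm", "body": {
  "motion": [
    [0, -8, 0, 0, 0, 0, 135],
    [0, -14, 0, 0, 0, 0, 135],
    [0, -19, 0, 0, 0, 0, 135],
    [0, -23, 0, 0, 0, 0, 135],
    [0, -23, 0, 0, 0, 0, 135]
  ]
}}

```text
time_s: 32.28
eef_pos: [0.4557, 0.0607, 0.1102]
eef_rot: [0.502, 0.498, 0.502, -0.498]
wrist_force: [-0.1, 0.2, 0.1]
opening: 0.475
```

>>> {"method": "step_arm", "body": {
  "motion": [
    [0, -4, 0, 0, 0, 0, 135],
    [0, -6, 0, 0, 0, 0, 135],
    [0, -6, 0, 0, 0, 0, 135]
  ]
}}

```text
time_s: 32.65
eef_pos: [0.4548, 0.0608, 0.1113]
eef_rot: [0.505, 0.501, 0.499, -0.495]
wrist_force: [19.2, 3.1, -13.1]
opening: 0.475
```

>>> {"method": "step_arm", "body": {
  "motion": [
    [0, 18, 0, 0, 0, 0, 135],
    [0, 18, 0, 0, 0, 0, 135],
    [-50, 18, 0, 0, 0, 0, 135],
    [-100, 18, 0, 0, 0, 0, 135],
    [-150, 10, 60, 0, 0, 0, 135],
    [-150, 0, 120, 0, 0, 0, 135],
    [-150, 0, 150, 0, 0, 0, 135],
    [-150, 0, 150, 0, 0, 0, 135]
  ]
}}

```text
time_s: 33.65
eef_pos: [0.4504, -0.0915, 0.2601]
eef_rot: [0.501, 0.499, 0.501, -0.499]
wrist_force: [0.4, 0.1, -0.5]
opening: 0.467
```

```bash
python3 tilt.py
python3 - <<'E'
from h import *
for n in ("scene","side"):
    im,d,M,K,D=shot(n,n+"9.png"); P=cloud(d,M,K,D); h=cv2.cvtColor(im,cv2.COLOR_RGB2HSV).astype(int)
    m=(abs(h[...,0]-26)<6)&(h[...,1]>150)&(P[...,2]>.11)&(P[...,2]<.17)&(P[...,1]>.02); q=P[m]; print(n,len(q),np.median(q,0).round(4))
    m=(abs(h[...,0]-115)<10)&(h[...,1]>150)&(P[...,0]>.46)&(P[...,0]<.72)&(P[...,1]>.12)&(P[...,1]<.38); q=P[m]; print("cover",q.min(0).round(3),q.max(0).round(3))
a=cv2.imread("pics/scene9.png")[90:300,130:460]; cv2.imwrite("pics/f.png",cv2.resize(a,None,fx=2,fy=2))
E
```

```text
[ 0.4504 -0.0915  0.2601] 33.65
scene face 71 tilt to +x (deg) -0.03 z0 0.1102 wslope -0.018
scene face red 46 tilt to +x (deg) -0.56 z0 0.1102 wslope -0.014
  rib -1 s range [-0.0238 -0.0107] ztop 0.1256
  rib 1 s range [0.0114 0.0278] ztop 0.1272
side face 179 tilt to +x (deg) -3.25 z0 0.111 wslope 0.007
side face red 102 tilt to +x (deg) -0.56 z0 0.1107 wslope -0.003
  rib -1 s range [-0.0271 -0.0158] ztop 0.1259
  rib 1 s range [0.0123 0.0219] ztop 0.1269
scene 117 [0.4719 0.0863 0.1409]
cover [0.465 0.133 0.011] [0.699 0.373 0.171]
side 5 [0.4686 0.0366 0.1358]
cover [0.469 0.134 0.138] [0.695 0.374 0.167]
```

View pics/f.png

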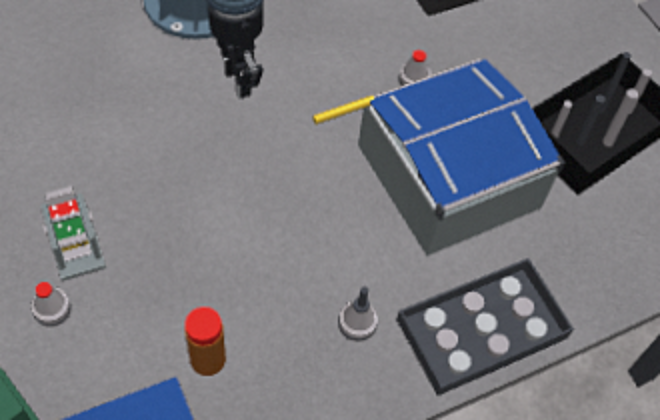

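The cover is shut (bar at crop 345,110), red four-pip is on top (crop 65,210), and the holders and jar are standing.

```bash
python3 -c "
from bench import ctrl
print(ctrl.hand_in())"
```

```text
the job is handed in; nothing more can be done
None
```

I finished the job and handed it in at about 34 s on the robot's clock; the hand-in reports no verdict.

- **Cover, opening:** I folded it back until the stop pushed back at 14 N, with the bar at x = 0.700.
- **Cups:** only cups 1 and 4 were on the bench. Cup 1 was seen standing in the bay. Cup 4 went over it, with its top at 0.109–0.111 m where 0.111 m is expected, so it sits flat on the floor. I saw neither cup knocked aside.
- **Wheel:** I rolled it in four strokes to the red four-pip face. The red face fits within about 0.6° of level in the wrist view, and in both fixed views in the last check. Some earlier or broader fits from the fixed cameras read up to 4.7° off. They rest on few pixels or on edges beyond the red face, and I went with the near view and the rib symmetry.
- **Cover, shutting:** I pulled it until the shut stop pushed back at 19 N. The bar reads x = 0.469–0.472 m, the same as at the start.
- **Bystanders:** the last scene view shows the holders and the jar standing and the gripper clear of everything.

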